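# Let out the gold lane of a ball feeder

## Task

At the repacking bench, press the ball feeder's yellow pedal right down to its stop so that all six foil balls roll down to the slide gate, then let the pedal come up again. Then slide the sprung gate by its red handle to half its travel, so that the gold balls run out into the tray while the red ones stay behind the gate; no red ball may be let out. Finish while holding the gate there at half travel, and leave the tape, the gift box and the cup where they are.

Things in the scene. Friction and masses are not known exactly. Their poses are not given: they have to be found in the camera images.
- feeder: two-lane ball feeder, fixed on the bench: aluminium track on a grey base, 88 mm wide (its x), 210 mm long (its y). Origin at the bench surface, z up. Both lanes fall gently to its -y, to the sprung gate at y = -100 mm; a catch tray lies beyond. Gold lane centre x = -23 mm, red lane x = +23 mm. Lane floors are 50 mm above the bench at the gate, 71 mm at the top end; walls 24 mm higher.
- rib_end (a point): end of the 12 mm wide rib between the two 34 mm lanes, at the gate (feeder x = 0, y = -100 mm, 93 mm above the bench, level with the top of the steel rails that run over the gate from x = -53 to +52 mm, marked black here). The blue spring pocket (x = 50 to 156 mm, 22 mm thick) continues the rails, top 94 mm.
- tray_mid (a point): middle of the floor of the wooden catch tray with blue lining, 128 x 136 mm, walls 46 mm high, fixed at the feeder's low end (feeder y = -106 to -242 mm)
- pedal (a joint): yellow hinged pedal on the feeder's -x side, in rad: 0 = up, where its spring keeps it; 0.22 = down on its stop. Takes about 4 N at first, 8 N at the stop. Its two steel stop fingers stand 12 mm up out of the lane floors and hold the balls back; they are flush with the floor only from about 0.18 rad on. Let go, it springs up again.
- pedal_pad (a point): middle of the top of the pedal's black ribbed rubber pad (44 x 52 mm, feeder x by y), at feeder x = -85, y = -8, z = 62 mm when up. Pressed to the stop it comes down 18 mm, nearly straight. The track wall stands 41 mm from it, to the feeder's +x.
- gate (a joint): sprung steel slide gate across the low end of both lanes, in m: 0 = shut, where its spring keeps it; 0.09 = wide open; 0.045 = half travel. Slides along the feeder's +x into the blue pocket. The spring pushes back with 4 N shut, 9 N at half, 14 N wide open. It uncovers the gold lane first; at half its leading edge stands on the rib between the lanes; farther on it uncovers the red lane too.
- gate_grip (a point): middle of the gate's upright red handle, 14 mm thick along the feeder's x (the sliding direction), 26 mm wide along y, 36 mm tall; 120 mm above the bench (102 to 138 mm). It is 9 mm behind the gate's leading edge: at feeder x = -36 mm when shut, +9 mm at half travel. Free all round and above.
- tape: roll of brown packing tape lying flat, 100 mm across, 48 mm high; origin under its centre. Not to be disturbed.
- giftbox: red gift box with a gold lid, 94 x 124 mm, 42 mm high; origin under its centre. Not to be disturbed.
- jar: white ceramic cup, 76 mm across, 85 mm high; origin under its centre. Not to be disturbed.
- gold1_center (a point): centre of gold foil ball 1 (30 mm across, about 20 g), in the gold lane; at first behind the stop fingers, ball 1 lowest. Three balls run down to the gate in about a second; queued there, ball 1 is at feeder y = -84 mm, ball 3 at y = -25 mm
- red1_center (a point): centre of red foil ball 1 (30 mm across, about 20 g), in the red lane; at first behind the stop fingers, ball 1 lowest
- gold2_center (a point): centre of gold foil ball 2 (30 mm across, about 20 g), in the gold lane; at first behind the stop fingers, ball 1 lowest
- red2_center (a point): centre of red foil ball 2 (30 mm across, about 20 g), in the red lane; at first behind the stop fingers, ball 1 lowest
- gold3_center (a point): centre of gold foil ball 3 (30 mm across, about 20 g), in the gold lane; at first behind the stop fingers, ball 1 lowest
- red3_center (a point): centre of red foil ball 3 (30 mm across, about 20 g), in the red lane; at first behind the stop fingers, ball 1 lowest
Things that resemble listed ones, but are neither listed nor needed, are in the scene too. What is shaped like the part that bears red2_center but blue is not meant. What is shaped like the part that bears gold2_center but black is not meant.

How it is judged:
On the way, in this order (a step that is already met when the one before it is completed fails the run):
1. the pedal is pressed down to its stop (value of joint pedal above 0.2 rad), for 0.2 s.
2. the pedal is up again and all six balls have run down to the shut gate (value of joint pedal below 0.04 rad and value of joint gate below 0.02 m and y of gold1_center in the frame of feeder between -0.098 and -0.012 m and z of gold1_center in the frame of feeder between 0.05 and 0.09 m and y of gold2_center in the frame of feeder between -0.098 and -0.012 m and z of gold2_center in the frame of feeder between 0.05 and 0.09 m and y of gold3_center in the frame of feeder between -0.098 and -0.012 m and z of gold3_center in the frame of feeder between 0.05 and 0.09 m and y of red1_center in the frame of feeder between -0.098 and -0.012 m and z of red1_center in the frame of feeder between 0.05 and 0.09 m and y of red2_center in the frame of feeder between -0.098 and -0.012 m and z of red2_center in the frame of feeder between 0.05 and 0.09 m and y of red3_center in the frame of feeder between -0.098 and -0.012 m and z of red3_center in the frame of feeder between 0.05 and 0.09 m), for 0.2 s.
At the end, for the whole second after the job is handed in: The fingers hold the gate still at half travel (45 mm, give or take 8 mm) against its spring, pushing on it with more than 5 N; the three gold balls are in the catch tray, the three red balls still in their lane behind the gate, and the pedal is up (value of joint gate between 0.037 and 0.053 m and velocity of joint gate between -0.01 and 0.01 m/s and contact force between the fingers and gate above 5 N and value of joint pedal below 0.04 rad and y of gold1_center in the frame of feeder between -0.242 and -0.106 m and z of each of gold1_center, gold2_center, gold3_center in the frame of feeder below 0.055 m and x of gold1_center in the frame of feeder between -0.064 and 0.064 m and y of gold2_center in the frame of feeder between -0.242 and -0.106 m and x of gold2_center in the frame of feeder between -0.064 and 0.064 m and y of gold3_center in the frame of feeder between -0.242 and -0.106 m and x of gold3_center in the frame of feeder between -0.064 and 0.064 m and y of red1_center in the frame of feeder between -0.098 and -0.012 m and z of red1_center in the frame of feeder between 0.05 and 0.09 m and y of red2_center in the frame of feeder between -0.098 and -0.012 m and z of red2_center in the frame of feeder between 0.05 and 0.09 m and y of red3_center in the frame of feeder between -0.098 and -0.012 m and z of red3_center in the frame of feeder between 0.05 and 0.09 m); the arm keeps its last pose, push and grip.
It fails at once if a red ball is let out past the gate (y of any of red1_center, red2_center, red3_center in the frame of feeder below -0.106 m).
It fails at once if the tape, the gift box or the cup is moved by more than 30 mm (distance of any of tape, giftbox, jar from where it was at the start of the episode above 0.03 m).
It also fails if it takes over 45 s, if anything falls off the work surface, if the arm or the gripper's body presses on something with over 40 N, if the wrist force passes 120 N, or if a joint passes its speed limit or range.

## Robot

A 7-joint arm with a two-finger parallel gripper is mounted at the origin on the work surface. World frame = base frame: x ahead of the robot, y to its left, z up, the work surface at z = 0. Lengths are in m, angles in rad, forces in N, time in s.
With the tool pointing down it reaches from about 0.35 to 0.9 m from the base axis. Payload 19.9 kg.
Tool frame: the origin (TCP) lies midway between the tips of the shut fingers; the grasp point (between the pads) lies 19 mm behind it (r.grasp_offset is the distance from the TCP to the grasp point, in m); z points along the fingers, y is the line along which they close (so a half turn about z gives the same grasp; the last joint's range is limited). The gripper opens to 94 mm and grips with 3 to 60 N. Pads are 16 mm wide; open, the fingers measure 119 mm over their backs; the gripper's body (75 mm by 177 mm) begins 78 mm behind the grasp point.
Start: joints at [1.252, 0.417, -0.01, 1.614, 0.005, 1.111, -0.053], TCP at [0.171, -0.601, 0.183] pointing down, gripper open.
Joint ranges: [-2.81, 2.81], [-0.39, 2.02], [-1.27, 1.25], [0.06, 2.57], [-1.19, 4.33], [0.19, 2], [-2.82, 2.82]. Speed limits (rad/s): [1.89, 1.89, 2.39, 2.39, 3.01, 3.01, 3.01].

## Interface

Orientations are given as a rotation vector (axis times angle).
In Python, from station import r gives the robot as it stands. The module is installed in compiled form; this text tells all that it offers.
- The arm moves only by the tool drive_tool, never from a script. Its argument "plan" is a list of rows, each a list of 3 entries, a list of its own where there are three numbers: the shift along the tool's x, y, z in units of 1000 mm (1.0 is 1000 mm), then the turn about the tool's z in units of pi rad (1.0 is pi rad), then the closure, from 0 (fully open) to 1 (shut). A call has 1 to 10 rows; each row shifts and turns the commanded pose from where the row before left it, along the tool's axes as they then stand; what a row does not reach is not made up. A row lasts 1/8 s, in which the tool goes at most 62.5 mm and 10.7 degrees, less where a joint would pass 70% of its speed; a pose out of reach is approached as far as the arm can. A call with a number of a shift or a turn outside -1 to 1 is refused whole. A call with a gripper value outside its range is refused whole. The fingers move at their own pace and stop on an object; "newtons" is the grip in N (left out, the last holds). Time passes only in rows, so rows that do not move let the fingers close. It gives the time, the measured TCP pose, the force, the opening and the grip force at its end, in the units of the state.
- r.state(): the state, without advancing time (a new reading comes with each control period).
- r.get_image(name): name is "scene" or "top" or "wrist"; returns the picture (400x640x3 uint8, blue, green, red); there is no depth.
- r.camera_info(name): a dict with "fx", "fy", "cx", "cy" (pixels), "eye" and "orientation" of the camera in the world. Camera axes: x right, y down, z forward; pixel columns grow to the right and rows downward; lengths in m; the calibration is good to about 2 mm. A picture is of the moment at which its call begins: read the wrist's pose just before it. camera_info takes no time and is no camera call; for the wrist camera it gives the pose at the moment of the call.
- r.job_done(): hands the job in; it is judged then, once.
The state is a dict: "t": time; "joint_pos": joint angles; "qvel": joint speeds; "joint_efforts": joint torques, N m; "tool_pos": TCP position; "eef_rot": TCP orientation; "contact_force": force on the tool from outside, world axes, zero at the start; "moment": the same for the moment, N m; "gripper_width": opening from 0.0 (shut) to 1.0 (fully open); "grip_force": force on a finger pad.
Only numpy, scipy, OpenCV 4.12 (cv2) and the standard library are available. Lean on these libraries where they do the work, as an engineer would, in place of code of your own. Each camera call takes 0.05 s, during which the arm holds its last target. There are 200 camera calls.

## Working session

There is one attempt and no reset: what is moved stays moved. The work goes in short steps, Python scripts to look and compute and a tool call to move; the robot and the scene stay as the last step left them, time stands still between calls to the robot, and variables do not carry over. Pictures are saved under pics/ and viewed, at most 11 in all, crops included, and the job is handed in when it is done.

Besides the shell and the picture viewer there is one more tool, called after "Emit:" as name(argument=value, ...), one argument or row to a line, values as JSON. drive_tool: Moves the arm, as the interface text tells. Its arguments: {"type":"object","properties":{"plan":{"type":"array","items":{"type":"array"}},"newtons":{"type":"number"}},"required":["plan"]}

```bash
mkdir -p pics; python3 - <<'E'
from station import r
import cv2,numpy as np
s=r.state();print({k:np.round(v,3).tolist() for k,v in s.items()})
for n in("top","scene"):
    cv2.imwrite(f"pics/{n}0.png",r.get_image(n))
    c=r.camera_info(n);print(n,{k:np.round(v,4).tolist() for k,v in c.items()})
E
```

```text
{'t': 0.0, 'joint_pos': [1.252, 0.418, -0.01, 1.614, 0.005, 1.111, -0.053], 'qvel': [0.001, -0.0, 0.001, 0.001, -0.0, 0.0, -0.0], 'joint_efforts': [0.0, -85.124, 0.639, -42.599, -0.049, 0.019, 0.0], 'tool_pos': [0.171, -0.601, 0.183], 'eef_rot': [-3.11, -0.435, 0.0], 'contact_force': [-0.273, -0.401, 0.202], 'moment': [-0.005, -0.01, -0.014], 'grip_force': 0.0, 'gripper_width': 1.0}
top {'fx': 458.737, 'fy': 458.737, 'cx': 315.7833, 'cy': 191.9846, 'eye': [0.4138, 0.0226, 1.073], 'orientation': [-2.0589, 2.1678, -0.2163]}
scene {'fx': 368.7055, 'fy': 368.7055, 'cx': 320.3037, 'cy': 195.7199, 'eye': [1.0698, -0.5261, 0.5856], 'orientation': [-2.0736, -0.7622, 0.4121]}
```

View pics/top0.png

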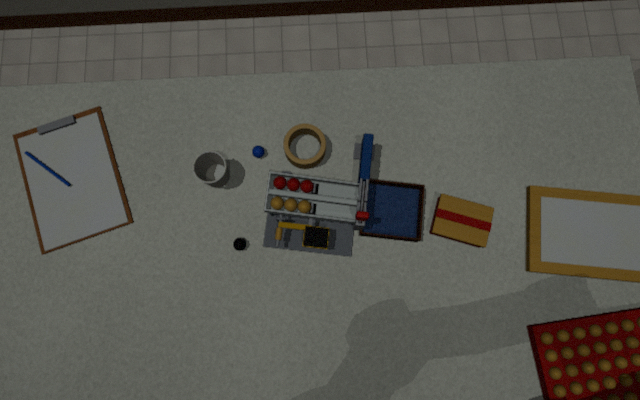

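View pics/scene0.png

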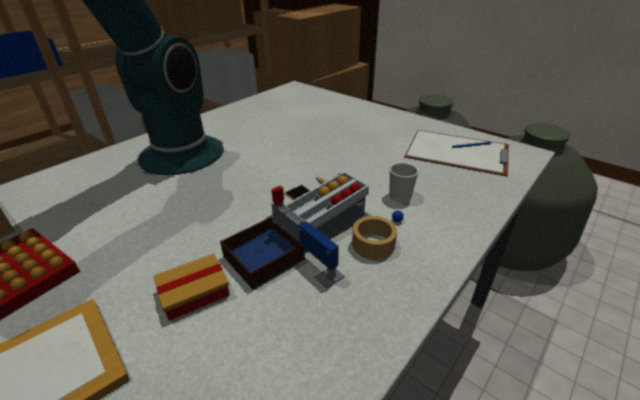

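The top view shows the feeder at about (315,200). Its red handle is at (362,215), the black pad at (316,237), the pocket at (366,157) and the tray at (395,210). The cup is at (212,168), the tape at (305,145) and the gift box at (462,220). The loose blue ball (258,151), the black ball (240,244) and the boxed balls at lower right are lookalikes and not needed. The listed balls are the six in the lanes.

```bash
cat >h.py <<'E'
import cv2,numpy as np
from scipy.spatial.transform import Rotation as R
from station import r
def ray(c,uv):
    d=R.from_rotvec(c["orientation"]).apply([(uv[0]-c["cx"])/c["fx"],(uv[1]-c["cy"])/c["fy"],1]);return np.array(c["eye"]),d
def onplane(c,uv,z):
    e,d=ray(c,uv);return e+d*(z-e[2])/d[2]
def blobs(img,lo,hi,box,amin=15):
    x0,y0,x1,y1=box;hsv=cv2.cvtColor(img,cv2.COLOR_BGR2HSV)[y0:y1,x0:x1]
    m=cv2.inRange(hsv,np.array(lo),np.array(hi))
    return [(cv2.contourArea(k),np.add(cv2.minAreaRect(k)[0],(x0,y0)),cv2.minAreaRect(k)) for k in cv2.findContours(m,0,2)[0] if cv2.contourArea(k)>amin]
E
python3 - <<'E'
from h import *
im=cv2.imread("pics/top0.png");c=r.camera_info("top")
cv2.imwrite("pics/crop.png",cv2.resize(im[120:270,250:450],None,fx=4,fy=4,interpolation=cv2.INTER_CUBIC))
B=(255,125,430,262)
for n,lo,hi,z in(("red",(0,140,90),(8,255,255),.138),("red2",(172,140,60),(180,255,255),.138),("blue",(100,120,40),(130,255,255),.094),("black",(0,0,0),(180,255,45),.062),("yellow",(18,120,90),(32,255,255),.065)):
    for a,p,q in blobs(im,lo,hi,B):print(n,a,np.round(p,1),np.round(q[1],1),round(q[2],1),np.round(onplane(c,p,z),3))
E
```

```text
blue 1946.0 [392.  210.1] [51.4 48.1] 6.6 [ 0.568 -0.145  0.094]
blue 71.5 [259.  151.5] [11.  8.] 90.0 [0.714 0.139 0.094]
blue 379.0 [366.1 156.4] [ 9.7 45.3] 5.5 [ 0.691 -0.098  0.094]
black 79.0 [286.3 237.2] [ 6.4 18.1] 12.5 [0.524 0.087 0.062]
black 22.0 [311.5 208.6] [ 7.6 10. ] 8.1 [0.585 0.029 0.062]
black 29.5 [313.3 188.3] [ 9.  10.2] 11.3 [0.632 0.022 0.062]
black 3882.0 [347.5 212.1] [ 70.1 156.4] 84.8 [ 0.573 -0.051  0.062]
black 82.0 [306.8 161.6] [12.4 36.3] 82.1 [0.694 0.034 0.062]
black 24.0 [372.4 152.5] [ 2.4 15.2] 6.3 [ 0.708 -0.117  0.062]
black 18.5 [360.3 160. ] [ 1.7 44.3] 5.5 [ 0.692 -0.088  0.062]
black 122.5 [302.7 135.9] [14.5 30.8] 78.7 [0.757 0.041 0.062]
yellow 18.5 [277.9 233.1] [ 2.9 10.3] 7.1 [0.534 0.105 0.065]
yellow 80.5 [291.5 225.3] [25.4  4.2] 6.3 [0.55  0.075 0.065]
yellow 22.0 [302.7 205.9] [5.8 5.8] 63.4 [0.592 0.048 0.065]
yellow 22.5 [288.7 204.1] [5.7 6.3] 71.6 [0.598 0.079 0.065]
yellow 20.5 [275.3 202.1] [5.8 4.9] 63.4 [0.604 0.109 0.065]
yellow 1186.0 [304. 144.] [38. 40.] 90.0 [0.736 0.039 0.065]
```

View pics/crop.png

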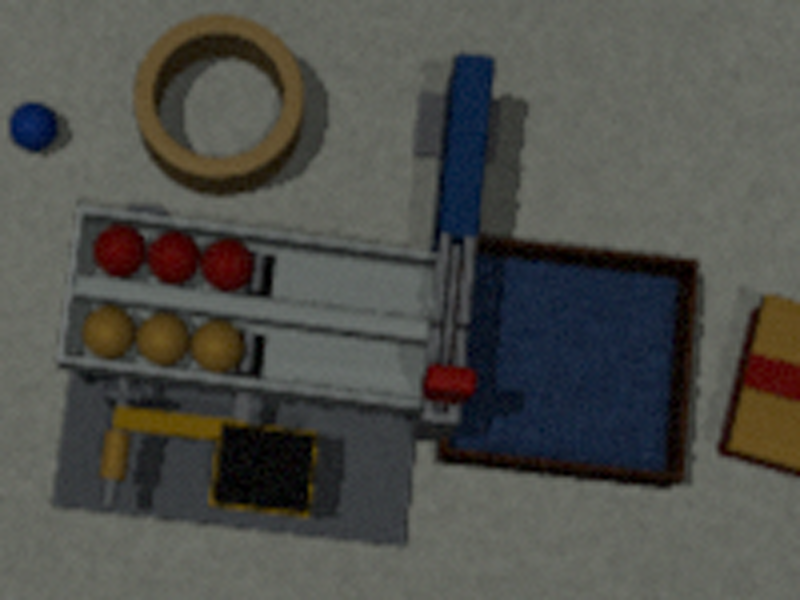

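The crop confirms the red handle at (362.5,215.8) in full-image pixels, the pad at (316,237), the pocket at (366.7,156.3), and red and gold balls behind the fingers. I'll fit the feeder pose from these.

```bash
python3 - <<'E'
from h import *
c=r.camera_info("top")
# crop px, feeder xyz
P=[((450,379),(-.036,-.100,.138)),((264,468),(-.085,-.008,.062)),((467,145),(.103,-.100,.094)),((442,320),(0,-.1,.093)),((695,262),(.064,-.242,.046)),((682,482),(-.064,-.242,.046)),((83,210),(.044,.105,.095)),((62,362),(-.044,.105,.095))]
W=np.array([onplane(c,(250+u/4,120+v/4),f[2])[:2] for (u,v),f in P]);F=np.array([f[:2] for _,f in P])
a,b=F-F.mean(0),W-W.mean(0)
th=np.arctan2((a[:,0]*b[:,1]-a[:,1]*b[:,0]).sum(),(a*b).sum())
M=np.array([[np.cos(th),-np.sin(th)],[np.sin(th),np.cos(th)]]);t=W.mean(0)-M@F.mean(0)
print("yaw",np.degrees(th),"origin",t);print(np.round((W-(F@M.T+t))@M*1000,1))
for n,p in(("pad",(-.085,-.008)),("handle",(-.036,-.1)),("half",(.009,-.1))):print(n,M@p+t)
# crosscheck with scene: project handle, pad
s=r.camera_info("scene");Rc=R.from_rotvec(s["orientation"])
for f in((-.036,-.1,.12),(-.085,-.008,.062),(.103,-.1,.094),(-.023,.05,.07)):
    q=Rc.inv().apply(np.r_[M@f[:2]+t,f[2]]-s["eye"]);print(f,s["fx"]*q[0]/q[2]+s["cx"],s["fy"]*q[1]/q[2]+s["cy"])
print(R.from_rotvec(r.state()["eef_rot"]).as_matrix().round(3))
# other objects
for n,u,z in(("tape",(305,145),.048),("jar",(212,163),.085),("box",(463,220),.042)):print(n,onplane(c,u,z))
E
```

```text
yaw -9.405450512222053 origin [0.60628709 0.01752659]
[[-0.1 -0.7]
 [ 0.6 -1.5]
 [-0.4 -1.4]
 [ 3.1  3. ]
 [-1.7  1. ]
 [-0.3 -0.1]
 [-2.1 -0.2]
 [ 0.8 -0.1]]
pad [0.52112241 0.02352482]
handle [ 0.55442907 -0.07524596]
half [ 0.59882411 -0.08259985]
(-0.036, -0.1, 0.12) 279.1333057678116 193.73394308221899
(-0.085, -0.008, 0.062) 299.7436786048129 190.83264000055087
(0.103, -0.1, 0.094) 319.1065836999776 233.60930733749376
(-0.023, 0.05, 0.07) 333.11928321496026 190.20283532338794
[[ 0.962  0.274 -0.   ]
 [ 0.274 -0.962  0.001]
 [-0.    -0.001 -1.   ]]
tape [0.73867182 0.03664095 0.048     ]
jar [0.6960065  0.24531497 0.085     ]
box [ 0.54491947 -0.312146    0.042     ]
```

Emit:
drive_tool(
  plan=[
    [[0,0,-0.01],-0.0514,1],
    [[0,0,-0.01],-0.0514,1],
    [[0,0,-0.01],-0.0514,1],
    [[0,0,0],-0.0514,1],
    [[0,0,0],-0.0514,1],
    [[0,0,0],-0.0514,1],
    [[0,0,0],-0.0514,1],
    [[0,0,0],0,1],
  ],
  newtons=40,
)

```text
t: 1.1
tool_pos: [0.1712, -0.6009, 0.2129]
eef_rot: [-2.395, -2.032, -0.001]
contact_force: [-0.1, -0.8, -0.4]
gripper_width: 0.186
grip_force: 0.0
```

```bash
cat >>h.py <<'E'
th=np.radians(-9.405);M=np.array([[np.cos(th),-np.sin(th)],[np.sin(th),np.cos(th)]]);t0=np.array([.6063,.0171])
def to(f):  # shift in tool axes to feeder-frame TCP target f, and yaw error
    s=r.state();Q=R.from_rotvec(s["eef_rot"]).as_matrix()
    d=np.r_[M@f[:2]+t0,f[2]]-s["tool_pos"]
    y=M.T@Q[:2,1]
    print("t",s["t"],"feeder tcp",np.round(np.r_[M.T@(s["tool_pos"][:2]-t0),s["tool_pos"][2]],4),"shift",np.round(Q.T@d,4),"turn/pi",round(np.arctan2(y[1],y[0])/np.pi,4),"F",np.round(s["contact_force"],1),"w",s["gripper_width"],s["grip_force"])
E
python3 -c "
from h import *
to((-.089,-.008,.2))"
```

```text
t 1.1 feeder tcp [-0.3282 -0.6808  0.2129] shift [0.6726 0.2396 0.0133] turn/pi 0.0002 F [-0.1 -0.8 -0.4] w 0.1858372030919746 0.0
```

Emit:
drive_tool(
  plan=[
    [[0.048,0.0171,0],0,1],
    [[0.048,0.0171,0],0,1],
    [[0.048,0.0171,0],0,1],
    [[0.048,0.0171,0],0,1],
    [[0.048,0.0171,0],0,1],
    [[0.048,0.0171,0],0,1],
    [[0.048,0.0171,0],0,1],
    [[0.048,0.0171,0],0,1],
    [[0.048,0.0171,0],0,1],
    [[0.048,0.0171,0],0,1],
  ],
)

```text
t: 2.35
tool_pos: [0.4184, -0.1535, 0.2134]
eef_rot: [2.399, 2.028, 0.0]
contact_force: [1.4, -0.3, -0.3]
gripper_width: 0.007
grip_force: 0.0
```

```bash
python3 -c "
from h import *
to((-.089,-.008,.2))"
```

```text
t 2.35 feeder tcp [-0.1575 -0.199   0.2134] shift [0.1913 0.0678 0.0134] turn/pi -0.0011 F [ 1.4 -0.3 -0.3] w 0.0073530092189726635 0.0
```

Emit:
drive_tool(
  plan=[
    [[0.048,0.017,0],0,1],
    [[0.048,0.017,0],0,1],
    [[0.048,0.017,0],0,1],
    [[0.047,0.017,0],0,1],
    [[0,0,0],0,1],
    [[0,0,0.04],0,1],
    [[0,0,0.04],0,1],
    [[0,0,0.03],0,1],
    [[0,0,0],0,1],
    [[0,0,0],0,1],
  ],
)

```text
t: 3.6
tool_pos: [0.5164, 0.0222, 0.1044]
eef_rot: [2.396, 2.031, 0.001]
contact_force: [-0.3, 0.8, 0.4]
gripper_width: 0.005
grip_force: 0.0
```

```bash
python3 -c "
from h import *
to((-.088,-.008,.045))
cv2.imwrite('pics/t1.png',cv2.resize(r.get_image('top')[120:270,250:450],None,fx=3,fy=3))
cv2.imwrite('pics/s1.png',cv2.resize(r.get_image('scene')[120:280,220:420],None,fx=3,fy=3))
cv2.imwrite('pics/both1.png',np.vstack([cv2.resize(cv2.imread('pics/'+n),(400,300)) for n in('t1.png','s1.png')]))"
```

```text
t 3.6 feeder tcp [-0.0895 -0.0097  0.1044] shift [0.0017 0.0015 0.0594] turn/pi -0.0001 F [-0.3  0.8  0.4] w 0.005486087045623125 0.0
```

View pics/both1.png

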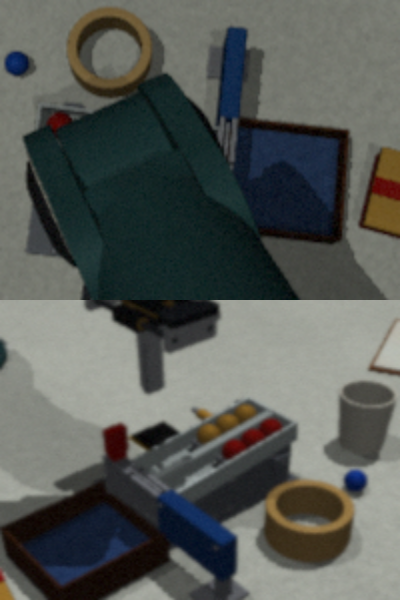

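The scene view shows the closed fingers right above the black pad, well clear of the track wall. I'll press down now.

Emit:
drive_tool(
  plan=[
    [[0.002,0.001,0.02],0,1],
    [[0,0,0.015],0,1],
    [[0,0,0.008],0,1],
    [[0,0,0.008],0,1],
    [[0,0,0.006],0,1],
    [[0,0,0.003],0,1],
    [[0,0,0.001],0,1],
    [[0,0,0],0,1],
  ],
)

```text
t: 4.7
tool_pos: [0.5173, 0.0243, 0.0424]
eef_rot: [2.394, 2.034, 0.0]
contact_force: [-1.3, -1.2, -0.8]
gripper_width: 0.002
grip_force: 0.0
```

```bash
python3 -c "
from h import *
to((-.088,-.008,.042))"
```

```text
t 4.7 feeder tcp [-0.089  -0.0075  0.0424] shift [-0.0005  0.001   0.0004] turn/pi 0.0005 F [-1.3 -1.2 -0.8] w 0.0022862714808775733 0.0
```

The force reads no 8 N reaction, so I'll look.

```bash
python3 -c "
from h import *
cv2.imwrite('pics/s2.png',cv2.resize(r.get_image('scene')[130:260,230:390],None,fx=5,fy=4.6,interpolation=cv2.INTER_CUBIC))
print(np.round(r.state()['contact_force'],2),r.state()['joint_efforts'])"
```

```text
[-0.53  0.21 -0.08] [-4.91084112e-02 -7.25859976e+01 -1.15043145e+01 -3.12494910e+01
 -2.37510481e-02 -4.26396495e-02 -9.50828515e-03]
```

View pics/s2.png

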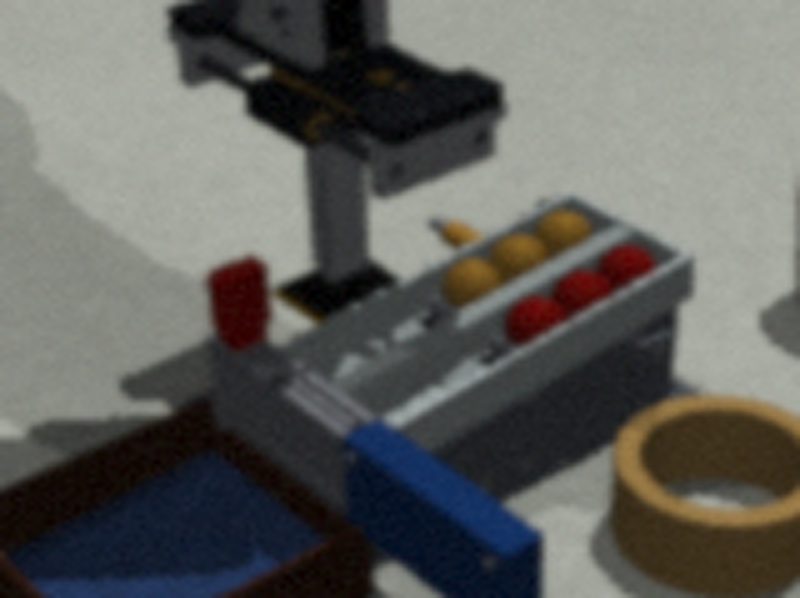

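The fingertips end at about (299,192), on the pad, and the balls haven't moved. I'll check heights by projection.

```bash
python3 -c "
from h import *
s=r.camera_info('scene');Rc=R.from_rotvec(s['orientation'])
def pj(p):
    q=Rc.inv().apply(np.array(p)-s['eye']);u,v=s['fx']*q[0]/q[2]+s['cx'],s['fy']*q[1]/q[2]+s['cy'];return np.round([(u-230)*5,(v-130)*4.6],1)
t=r.state()['tool_pos']
print('tcp',pj(t));
for z in(.042,.062,.075,.09):print(z,'tcp col',pj([t[0],t[1],z]),'pad corners',[pj(np.r_[M@[-.085+a*.022,-.008+b*.026]+t0,z]).tolist() for a in(-1,1) for b in(-1,1)])
to((-.088,-.008,.042))
"
```

```text
tcp [345.9 305.8]
0.042 tcp col [346.  306.5] pad corners [[283.5, 310.2], [363.7, 276.2], [335.1, 345.6], [416.2, 309.5]]
0.062 tcp col [344.3 276.8] pad corners [[281.1, 280.5], [362.3, 246.9], [333.2, 315.4], [415.3, 279.8]]
0.075 tcp col [343.1 257.2] pad corners [[279.4, 260.8], [361.3, 227.5], [331.9, 295.4], [414.7, 260.1]]
0.09 tcp col [341.8 234.1] pad corners [[277.5, 237.8], [360.2, 204.8], [330.4, 272.0], [414.1, 237.0]]
t 4.75 feeder tcp [-0.0889 -0.0075  0.0424] shift [-0.0005  0.0009  0.0004] turn/pi 0.0005 F [-0.5  0.2 -0.1] w 0.006339053062559626 0.0
```

Seen from the scene camera, the tips look about 15–20 mm higher than reported and barely touching. I'll go down in small steps and watch the force.

Emit:
drive_tool(
  plan=[
    [[0,0,0.002],0,1],
    [[0,0,0.002],0,1],
    [[0,0,0],0,1],
  ],
)

```text
t: 5.12
tool_pos: [0.5173, 0.0241, 0.0383]
eef_rot: [2.395, 2.033, -0.0]
contact_force: [-0.0, -2.0, 4.4]
gripper_width: 0.005
grip_force: 1.9
```

```bash
python3 -c "
from h import *
to((-.088,-.008,.042))
w=r.camera_info('wrist');print(w,r.state()['tool_pos'])
cv2.imwrite('pics/w2.png',r.get_image('wrist'))"
```

```text
t 5.125 feeder tcp [-0.0889 -0.0076  0.0383] shift [-0.0004  0.0009 -0.0037] turn/pi 0.0004 F [-0.  -2.   4.4] w 0.005225258302423514 1.9046769925625995
{'fx': 359.19720128524943, 'fy': 359.19720128524943, 'cx': 318.6769045030197, 'cy': 201.78935879416505, 'eye': array([0.52979967, 0.10020302, 0.23891801]), 'orientation': array([ 2.86533735, -0.23360955, -0.03112384])} [0.51730238 0.02409597 0.03825107]
```

View pics/w2.png

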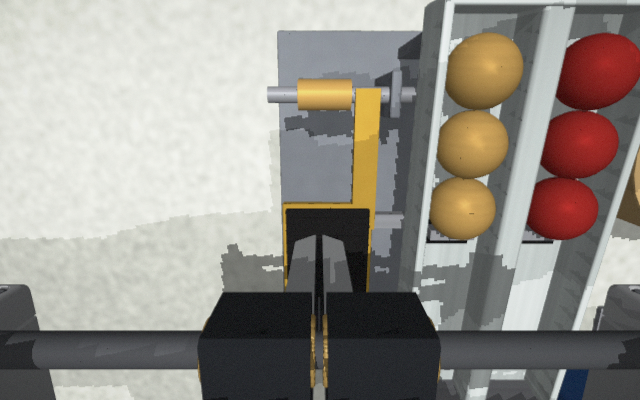

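The wrist view shows the fingers centred on the pad at (320,240). Contact (4.4 N) came at a reported z of about 0.041, so the reported z is about 20 mm lower than the real tips. I'll press 18 mm further in steps.

Emit:
drive_tool(
  plan=[
    [[0,0,0.004],0,1],
    [[0,0,0.004],0,1],
    [[0,0,0.003],0,1],
    [[0,0,0.002],0,1],
    [[0,0,0],0,1],
  ],
)

```text
t: 5.8
tool_pos: [0.5174, 0.0242, 0.0253]
eef_rot: [2.395, 2.033, 0.0]
contact_force: [-0.5, -2.8, 6.8]
gripper_width: 0.008
grip_force: 3.9
```

```bash
python3 -c "
from h import *
to((-.088,-.008,.042));print(r.grasp_offset)"
```

```text
t 5.8 feeder tcp [-0.0888 -0.0075  0.0253] shift [-0.0005  0.0008 -0.0167] turn/pi 0.0004 F [-0.5 -2.8  6.8] w 0.007882890200267773 3.9330387278459966
0.0188
```

Emit:
drive_tool(
  plan=[
    [[0,0,0.002],0,1],
    [[0,0,0.001],0,1],
    [[0,0,0.001],0,1],
    [[0,0,0],0,1],
  ],
)

```text
t: 6.3
tool_pos: [0.5177, 0.0243, 0.0223]
eef_rot: [2.394, 2.033, 0.0]
contact_force: [-7.8, -2.4, 30.7]
gripper_width: 0.004
grip_force: 15.3
```

```bash
python3 -c "
from h import *
to((-.088,-.008,.042))
cv2.imwrite('pics/w3.png',r.get_image('wrist'))"
```

```text
t 6.3 feeder tcp [-0.0886 -0.0073  0.0223] shift [-0.0007  0.0006 -0.0197] turn/pi 0.0005 F [-7.8 -2.4 30.7] w 0.003945738449800559 15.345988715998828
```

View pics/w3.png

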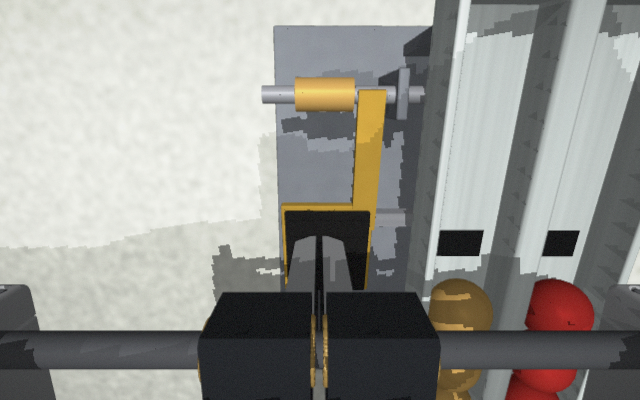

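The pedal is on its stop (30 N) and all the balls have rolled down to the gate: gold at (460,300), red at (560,310). I'll hold briefly, then lift.

Emit:
drive_tool(
  plan=[
    [[0,0,-0.001],0,1],
    [[0,0,0],0,1],
    [[0,0,0],0,1],
    [[0,0,0],0,1],
    [[0,0,-0.008],0,1],
    [[0,0,-0.01],0,1],
    [[0,0,-0.03],0,1],
    [[0,0,-0.05],0,0.3],
    [[0,0,-0.05],0,0.3],
    [[0,0,0],0,0.3],
  ],
)

```text
t: 7.6
tool_pos: [0.5188, 0.0246, 0.1733]
eef_rot: [2.392, 2.031, 0.006]
contact_force: [0.0, -0.2, -0.2]
gripper_width: 0.285
grip_force: 0.0
```

Emit:
drive_tool(
  plan=[
    [[-0.03,0.017,0],0,0.3],
    [[-0.03,0.017,0],0,0.3],
    [[-0.03,0.017,0],0,0.3],
    [[0,0,0],0,0.3],
    [[0,0,0],0,0.3],
  ],
)

```text
t: 8.22
tool_pos: [0.5525, -0.072, 0.1695]
eef_rot: [-2.393, -2.034, 0.001]
contact_force: [-0.1, -0.1, 0.7]
gripper_width: 0.701
grip_force: 0.0
```

```bash
python3 -c "
from h import *
to((-.036,-.1005,.087))
cv2.imwrite('pics/b4.png',np.vstack([r.get_image('wrist')[:,:][::1],cv2.resize(r.get_image('scene')[130:255,230:430],(640,400),interpolation=cv2.INTER_CUBIC)]))
im=cv2.imread('pics/b4.png');cv2.imwrite('pics/b4.png',cv2.resize(im,(480,600)))"
```

```text
t 8.225 feeder tcp [-0.0386 -0.0967  0.1695] shift [-0.0039  0.0027  0.0825] turn/pi 0.0007 F [-0.1 -0.1  0.7] w 0.7006717249641107 0.0
```

View pics/b4.png

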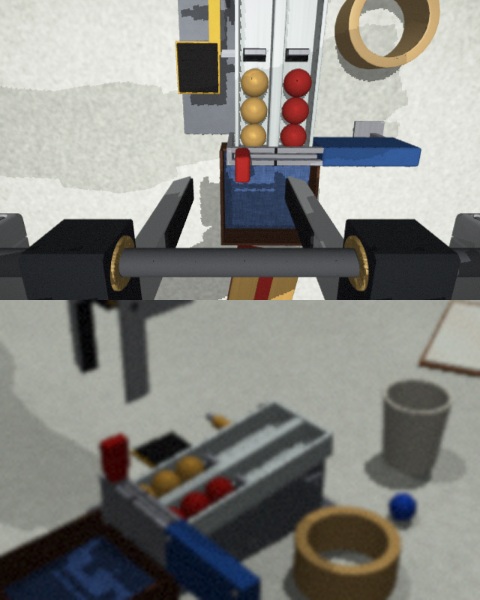

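The wrist view shows the pedal up and all six balls queued at the gate. The handle at about (242,165) is centred between the open fingers. I'll descend on it.

Emit:
drive_tool(
  plan=[
    [[-0.004,0.0027,0],0,0.3],
    [[0,0,0.03],0,0.3],
    [[0,0,0.03],0,0.3],
    [[0,0,0.02],0,0.3],
    [[0,0,0],0,0.3],
    [[0,0,0],0,0.3],
  ],
)

```text
t: 9.07
tool_pos: [0.5556, -0.0771, 0.0911]
eef_rot: [2.394, 2.033, 0.001]
contact_force: [0.4, 0.2, 0.3]
gripper_width: 0.7
grip_force: 0.0
```

```bash
python3 -c "
from h import *
to((-.036,-.1005,.087))
cv2.imwrite('pics/b5.png',np.vstack([r.get_image('wrist'),cv2.resize(r.get_image('scene')[130:255,230:430],(640,400),interpolation=cv2.INTER_CUBIC)]))
im=cv2.imread('pics/b5.png');cv2.imwrite('pics/b5.png',cv2.resize(im,(480,600)))"
```

```text
t 9.075 feeder tcp [-0.0347 -0.1012  0.0911] shift [ 0.0007 -0.0013  0.0041] turn/pi 0.0005 F [0.4 0.2 0.3] w 0.699923061357736 0.0
```

View pics/b5.png

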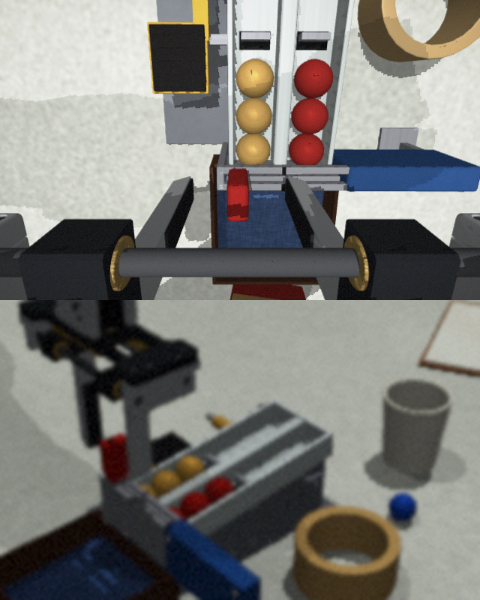

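The fingers straddle the handle (wrist: handle at (238,195), tips at (185,180) and (292,180)). I'll lower the last 4 mm and close.

Emit:
drive_tool(
  plan=[
    [[0.0005,-0.001,0.004],0,0.3],
    [[0,0,0],0,1],
    [[0,0,0],0,1],
    [[0,0,0],0,1],
    [[0,0,0],0,1],
    [[0,0,0],0,1],
    [[0,0,0],0,1],
    [[0,0,0],0,1],
  ],
  newtons=40,
)

```text
t: 10.18
tool_pos: [0.5547, -0.0767, 0.0863]
eef_rot: [2.394, 2.033, 0.002]
contact_force: [5.8, -0.7, -4.5]
gripper_width: 0.147
grip_force: 40.0
```

```bash
python3 -c "
from h import *
to((.009,-.1,.087))"
```

```text
t 10.175 feeder tcp [-0.0356 -0.1009  0.0863] shift [ 0.0009  0.0446 -0.0007] turn/pi 0.0004 F [ 5.8 -0.7 -4.5] w 0.1469017287456874 39.99844014644623
```

The handle is held (opening 13.8 mm against 14 mm). I'll slide it 45 mm along feeder +x, which is tool +y.

Emit:
drive_tool(
  plan=[
    [[0,0.01,0],0,1],
    [[0,0.01,0],0,1],
    [[0,0.01,0],0,1],
    [[0,0.01,0],0,1],
    [[0,0.0045,0],0,1],
    [[0,0,0],0,1],
    [[0,0,0],0,1],
    [[0,0,0],0,1],
  ],
)

```text
t: 11.18
tool_pos: [0.5976, -0.0838, 0.0862]
eef_rot: [-2.394, -2.033, 0.002]
contact_force: [-9.0, 0.6, 8.0]
gripper_width: 0.149
grip_force: 40.0
```

```bash
python3 -c "
from h import *
to((.009,-.1,.087))
cv2.imwrite('pics/b6.png',np.vstack([r.get_image('wrist'),cv2.resize(r.get_image('scene')[130:255,230:430],(640,400),interpolation=cv2.INTER_CUBIC)]))
im=cv2.imread('pics/b6.png');cv2.imwrite('pics/b6.png',cv2.resize(im,(480,600)))"
```

```text
t 11.175 feeder tcp [ 0.0079 -0.101   0.0862] shift [ 0.001   0.0011 -0.0008] turn/pi 0.0004 F [-9.   0.6  8. ] w 0.14860153364454035 40.0018447637558
```

View pics/b6.png

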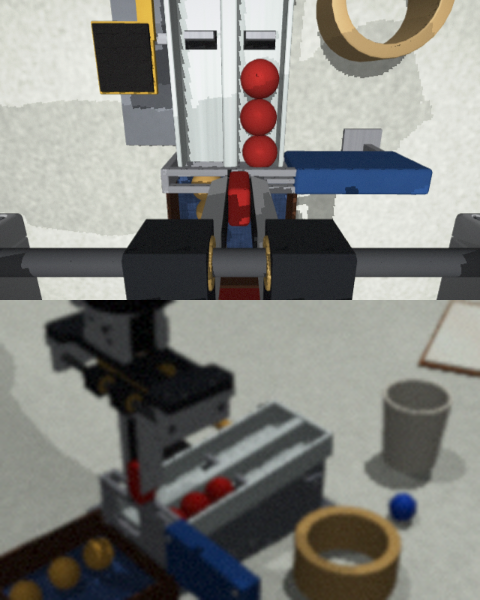

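All three red balls are held behind the gate at about (260,115). The gold lane is empty, with gold balls in the tray in the scene view at (10,588), (65,572) and (97,550). I'll settle and check the tray by colour.

Emit:
drive_tool(
  plan=[
    [[0,0.001,0],0,1],
    [[0,0,0],0,1],
    [[0,0,0],0,1],
    [[0,0,0],0,1],
    [[0,0,0],0,1],
    [[0,0,0],0,1],
    [[0,0,0],0,1],
    [[0,0,0],0,1],
  ],
)

```text
t: 12.28
tool_pos: [0.5985, -0.084, 0.0863]
eef_rot: [-2.394, -2.033, 0.002]
contact_force: [-8.6, 0.7, 8.2]
gripper_width: 0.148
grip_force: 40.0
```

```bash
python3 -c "
from h import *
to((.009,-.1,.087))
im=r.get_image('scene');c=r.camera_info('scene')
for a,p,q in blobs(im,(14,110,60),(30,255,255),(215,205,310,285),12):print(a,np.round(p),np.round(q[1]),'feeder',np.round(M.T@(onplane(c,p,.022)[:2]-t0),3))
cv2.imwrite('pics/s7.png',cv2.resize(im[180:300,190:350],None,fx=4,fy=4,interpolation=cv2.INTER_CUBIC))"
```

```text
t 12.275 feeder tcp [ 0.0088 -0.101   0.0863] shift [ 0.001   0.0002 -0.0007] turn/pi 0.0004 F [-8.6  0.7  8.2] w 0.14778253221259666 40.002034306526184
127.0 [221. 277.] [14. 12.] feeder [ 0.011 -0.285]
265.5 [250. 246.] [12. 36.] feeder [-0.031 -0.192]
```

View pics/s7.png

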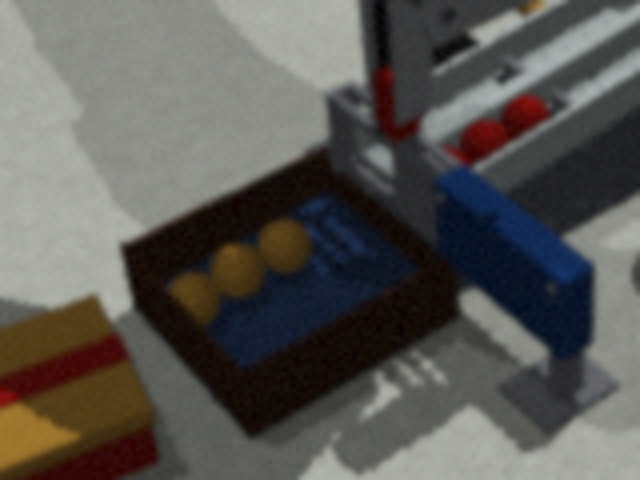

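Three gold balls rest in the tray at crop positions (193,297), (238,268) and (285,245). The reds are behind the gate, and the gate is held at about 45 mm with about 9 N.

```bash
python3 -c "
from station import r
print(r.job_done())"
```

```text
the job is handed in; nothing more can be done
None
```

I handed the job in with the gate held at about 45 mm against a 9 N spring push, the three gold balls in the tray, the three red balls behind the gate and the pedal up; I never went near the tape, gift box or cup. No verdict came back.

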